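# Close the keeper of a loaded dipping bar, lift it out of its stand and hold it level

### The job

The dipping bar is loaded with glass baubles: swing its raised keeper strip all the way down in front of the stems, then take the bar by the black grip of its handle and lift it straight up out of the two saddles of its stand, keeping it level and every bauble in its slot. Finish while still holding it in the gripper, level and steady, about 10 cm above its saddles and over its tray. Leave the other things on the table where they are.

Things in the scene. Friction and masses are not known exactly. Their poses are not given: they have to be found in the camera images.
- stand: fixed loading stand: steel drip tray 200 mm (x) by 430 mm (y) with a 22 mm lip and, at y = -170 and +170 mm, an upright post with a saddle, a pocket open at the top. Saddle seats are 130 mm above the table; their cheeks rise 16 mm over the seat, leaving the bar's ends 5 mm play in x and 4 mm in y. Origin: centre of the tray's underside, on the table; z up, y along the row of baubles.
- dip_bar: loose dipping bar (0.38 to 0.56 kg; loaded up to 0.8 kg): flat steel bar 36 (x) by 360 (y) by 5 mm, ends lying in the saddles, axes parallel to the stand's. Origin: centre of its underside. Four slots 11 mm wide, open at the -x edge. Arch handle over the middle: 8 mm round legs at y = -64 and 64 mm, black grip across the top. Balances under the grip's middle to about 8 mm.
- grip (a point): centre of the black plastic grip of the dipping bar's handle, 80 mm above the bar's underside (about 210 mm above the table at the start). The grip is a flat-sided bar 24 mm wide (x) by 104 mm long (y) by 22 mm high; same axes as the dipping bar. Take it from above across its 24 mm width.
- keeper (a joint): the keeper strip's hinge on the dipping bar, rad: 0 = all the way down (lying along the bar in front of the stems, against its stop), starts raised at 0.3 to 0.7. Stiff pivot: it stays where it is left; about 1 N pressed down on its tab moves it. It turns in the upright plane along the bar's y: the pivot is at the -y end, the tab swings up towards +z.
- keeper_pivot (a point): the keeper's pivot on the dipping bar, at x -14.5, y -128, z +13 mm from the bar's origin; its axis is the bar's x. Axes as the dipping bar.
- keeper_tab (a point): middle of the upper face of the keeper's flat press tab (24 by 32 mm, 4 mm thick) at the free end of the strip (6 mm wide, 10 mm high), 259 mm along and 9 mm above the strip's line from the pivot. With the keeper down it lies at y +131, z +22 mm from the bar's origin (152 mm above the table). The point's y points along the strip away from the pivot.
- bauble1: silvered glass bauble (loose, 20 to 42 g) hanging in the slot at y = -96 mm: ball 50 mm across, stem 8.4 mm thick rising 45 mm from it through the slot to a flared end 16 mm across and 9 mm high that rests on the bar. Origin: underside of the flare, on the stem's axis, 5 mm above the bar's underside; ball centre 67 mm below.
- bauble2: silvered glass bauble (loose, 20 to 42 g) hanging in the slot at y = -32 mm: ball 50 mm across, stem 8.4 mm thick rising 45 mm from it through the slot to a flared end 16 mm across and 9 mm high that rests on the bar. Origin: underside of the flare, on the stem's axis, 5 mm above the bar's underside; ball centre 67 mm below.
- bauble3: silvered glass bauble (loose, 20 to 42 g) hanging in the slot at y = 32 mm: ball 50 mm across, stem 8.4 mm thick rising 45 mm from it through the slot to a flared end 16 mm across and 9 mm high that rests on the bar. Origin: underside of the flare, on the stem's axis, 5 mm above the bar's underside; ball centre 67 mm below.
- bauble4: silvered glass bauble (loose, 20 to 42 g) hanging in the slot at y = 96 mm: ball 50 mm across, stem 8.4 mm thick rising 45 mm from it through the slot to a flared end 16 mm across and 9 mm high that rests on the bar. Origin: underside of the flare, on the stem's axis, 5 mm above the bar's underside; ball centre 67 mm below.
- tin_mid (a point): bystander: closed steel tin 100 mm across, 120 mm high; point half-way up its axis. Leave it alone.
- cap_box: bystander: open grey plastic box 130 by 170 mm, 55 mm high; origin at the centre of its underside. Leave it alone.
- flat_brush_grip (a point): bystander: brush lying on the table; point on its handle. Leave it alone.
- pot_lid: bystander: flat steel lid, 110 mm across, 8 mm thick, lying on the table; origin at the centre of its underside. Leave it alone.
Not all that is in view belongs to the job. Leave any turquoise look-alike of the bauble2 alone. What is shaped like the bauble1 but purple is not meant.

How it is judged:
By the outcome, as a careful person would: the job done as asked, in the order asked, and still so for the second after the job is handed in, while the arm keeps its last pose, push and grip.
It also fails if it takes over 45 s, if anything falls off the work surface, if the arm or the gripper's body presses on something with over 40 N, if the wrist force passes 120 N, or if a joint passes its speed limit or range.

### The arm

A 6-joint arm with a two-finger parallel gripper is mounted at the origin on the work surface. World frame = base frame: x ahead of the robot, y to its left, z up, the work surface at z = 0. Lengths are in mm, angles in rad, forces in N, time in s.
With the tool pointing down it reaches from about 300 to 875 mm from the base axis. Payload 6.4 kg.
Tool frame: the origin (TCP) lies between the finger pads; the fingertips stand 25 mm ahead of it and the grasp point (between the pads) lies 6 mm ahead of it; z points along the fingers, y is the line along which they close (so a half turn about z gives the same grasp; the last joint's range is limited). The gripper opens to 85 mm and grips with 20 to 120 N. Pads are 22 mm wide; open, the fingers measure 114 mm over their backs; the gripper's body (76 mm by 85 mm) begins 54 mm behind the grasp point. The pads swing forward as they close: fully open they stand 13 mm farther back than shut.
Start: joints at [1.054, 0.181, 1.607, -0, 1.354, -0.206], TCP at [175.835, 547.47, 256.288] pointing down, gripper open.
Joint ranges: [-2.99, 2.99], [-0.89, 2.07], [0.3, 2.58], [-1.14, 4.28], [0, 2.63], [-3.12, 3.12]. Speed limits (rad/s): [2.57, 2.57, 3.01, 3.14, 3.14, 3.14].

### API

Orientations are given as a unit quaternion [w, x, y, z].
In Python, from cell import state, read_camera, finish_job gives the robot as it stands.
- The arm moves only by the tool jog_arm, never from a script. Its argument "steps" is a list that holds one entry, the list of rows, each a list of 7 numbers: the shift along the tool's x, y, z each as a share of 1000 mm, from -1 to 1, then the turn, a rotation vector about the tool's x, y, z each as a share of 180 degrees, from -1 to 1, then the opening, from -1 (shut) to 1 (fully open). A call has 1 to 20 rows; each row is the pose to reach, as a shift and turn from the pose commanded when the call began, along the tool's axes at that moment, turning the shorter way round; what a row does not reach only later rows make up. A row lasts 1/12 s, in which the tool goes at most 41.7 mm and 7.16 degrees, less where a joint would pass 70% of its speed; a pose out of reach is approached as far as the arm can. A call with a number of a shift or a turn outside -1 to 1 is refused whole. A call with a gripper value outside its range is refused whole. The fingers move at their own pace and stop on an object; "grip_force" is the grip in N (left out, the last holds). Time passes only in rows, so rows that repeat a pose let the fingers close. It gives the time, the measured TCP pose, the force, the opening and the grip force at its end, in the units of the state.
- state(): the state, without advancing time (a new reading comes with each control period).
- read_camera(name): name is "scene" or "top"; returns a dict with "pixels" (384x512x3 uint8, red, green, blue), "range_z" (384x512 float32, mm along the optical axis (not along the pixel's ray), 0 where there is no reading), "fovy" (degrees; the focal length in pixels is half the picture's height over the tangent of half this angle, whatever the lens; pixels are square), "cx", "cy" (the principal point, pixels), "D" ([k1, k2, p1, p2, k3] as OpenCV has them; the pictures are not rectified), "R" (3x3) and "t" (3): a world point X has camera coordinates R X + t. Camera axes: x right, y down, z forward; pixel columns grow to the right and rows downward; lengths in mm; the calibration is good to about 2 mm. A picture is of the moment at which its call begins.
- finish_job(): hands the job in; it is judged then, once.
The state is a dict: "time_s": time; "qpos": joint angles; "qvel": joint speeds; "effort": joint torques, N m; "ee_pos": TCP position; "orientation": TCP orientation; "wrist_force": force on the tool from outside, world axes, zero at the start; "wrist_torque": the same for the moment, N m; "opening": finger opening in mm; "grip_force": force on a finger pad.
Only numpy, scipy, OpenCV 4.12 (cv2) and the standard library are available. Lean on these libraries where they do the work, as an engineer would, in place of code of your own. Each camera call takes 0.05 s, during which the arm holds its last target. There are 200 camera calls.

## Working session

There is one attempt and no reset: what is moved stays moved. The work goes in short steps, Python scripts to look and compute and a tool call to move; the robot and the scene stay as the last step left them, time stands still between calls to the robot, and variables do not carry over. Pictures are saved under pics/ and viewed, at most 10 in all, crops included, and the job is handed in when it is done.

Besides the shell and the picture viewer there is one more tool, called after "Call:" in YAML: its name, and indented under it one key for each argument. jog_arm: Moves the arm, as the interface text tells. Its arguments: {"type":"object","properties":{"steps":{"type":"array"},"grip_force":{"type":"number"}},"required":["steps"]}

```bash
mkdir -p pics
cat > h.py <<'E'
import numpy as np, cv2
from cell import state, read_camera, finish_job
def K(c):
    f=192/np.tan(np.radians(c["fovy"])/2); return np.array([[f,0,c["cx"]],[0,f,c["cy"]],[0,0,1]])
def cloud(c):
    h,w=c["range_z"].shape; u,v=np.meshgrid(np.arange(w),np.arange(h))
    p=cv2.undistortPoints(np.stack([u,v],-1).reshape(-1,1,2).astype(np.float64),K(c),np.array(c["D"],float)).reshape(h,w,2)
    z=c["range_z"][...,None]
    P=np.concatenate([p*z,z],-1)
    return (P-np.array(c["t"]))@np.array(c["R"])   # world
def save(n,im): cv2.imwrite("pics/"+n,im[...,::-1])
E
python3 - <<'E'
from h import *
for n in("scene","top"):
    c=read_camera(n); np.save(n+".npy",c,allow_pickle=True); save(n+".png",c["pixels"]); print(n,c["fovy"],c["D"],np.round(c["R"],3).tolist(),c["t"])
print(state())
E
```

```text
scene 44.57828088224463 [0.0412424 0.        0.        0.        0.       ] [[-0.405, 0.914, 0.004], [0.489, 0.22, -0.844], [-0.773, -0.34, -0.536]] [ 233.38892573 -137.29863752 1890.61061658]
top 53.365950427205554 [-0.12395646  0.          0.          0.          0.        ] [[-0.007, -1.0, -0.003], [-0.979, 0.007, -0.202], [0.202, 0.002, -0.979]] [  16.09066914  547.66884715 1125.0704003 ]
{'time_s': 0.1, 'qpos': array([ 1.05371912e+00,  1.81488725e-01,  1.60792415e+00, -4.61335241e-06,
        1.35380241e+00, -2.06320594e-01]), 'qvel': array([-5.04158246e-04, -2.45332336e-03, -2.46645902e-03, -9.19517458e-04,
        1.28222223e-03,  8.36447195e-05]), 'effort': array([ 1.29291429e-04, -4.45885527e+01, -3.52235734e+01, -3.29239192e-04,
        4.23478283e-03,  5.34603828e-05]), 'ee_pos': array([175.58277528, 547.04508042, 255.45405352]), 'orientation': array([-2.84988597e-04,  1.54753315e-01,  9.87952809e-01, -7.59617736e-04]), 'wrist_force': array([ 0.00399071,  0.61084844, -0.01892586]), 'wrist_torque': array([-0.01409048, -0.01846647, -0.01126334]), 'grip_force': 0.0, 'opening': 85.05287712826964}
```

View pics/scene.png

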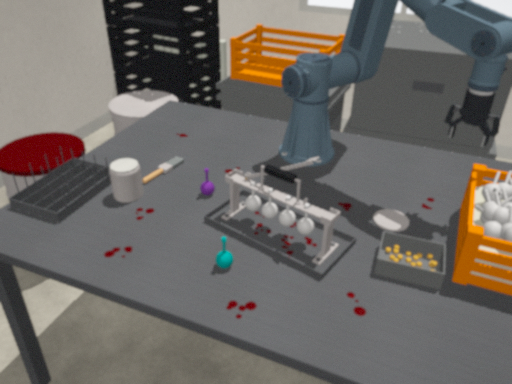

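View pics/top.png

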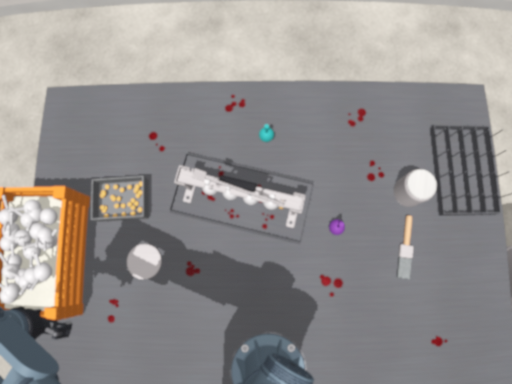

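The scene view shows the loaded bar, with its black grip at about (281,173), the handle, and a light strip near (305,162) that may be the keeper. In the top view the stand is at about (242,197) with the grip at about (241,180). The turquoise piece (267,133) and the purple one (337,226) are decoys. I'll enlarge both crops and compute the cloud.

Run:
```python
from h import *
s=np.load("scene.npy",allow_pickle=True).item();t=np.load("top.npy",allow_pickle=True).item()
a=cv2.resize(s["pixels"][135:275,195:365],None,fx=4.4,fy=4.2,interpolation=cv2.INTER_CUBIC)
b=cv2.resize(t["pixels"][145:250,160:325],None,fx=4.8,fy=5.5,interpolation=cv2.INTER_CUBIC)
save("a.png",a);save("b.png",b)
for n,c in(("scene",s),("top",t)):
    P=cloud(c); px=c["pixels"].astype(int)
    near=(P[...,2]>5)&(P[...,2]<400)&(np.hypot(P[...,0]-450,P[...,1]-20)<300)
    # black grip
    m=near&(px.max(-1)<45)&(P[...,2]>195)&(P[...,2]<240)
    q=P[m]; print(n,"grip",len(q), np.median(q,0), np.percentile(q,[3,97],axis=0).round().tolist())
    if len(q)>10:
        xy=q[:,:2]; r=cv2.minAreaRect(xy.astype(np.float32)); print(r)
    v,u=np.where(near&(P[...,2]>160)); 
    print(len(u)); o=np.argsort(-P[v,u,2])[:400:8]
    for i in o: print(u[i],v[i],P[v[i],u[i]].round().astype(int).tolist(),px[v[i],u[i]].tolist(),end=" | ")
    print()
```

```text
scene grip 226 [543.86000747  84.47480452 217.46559469] [[530.0, 38.0, 204.0], [556.0, 124.0, 224.0]]
((538.7654418945312, 79.53624725341797), (96.90316772460938, 22.750328063964844), 75.91355895996094)
595
  return _methods._mean(a, axis=axis, dtype=dtype,
  ret = um.true_divide(
Traceback (most recent call last):
IndexError: index -1 is out of bounds for axis 0 with size 0
```

View pics/a.png

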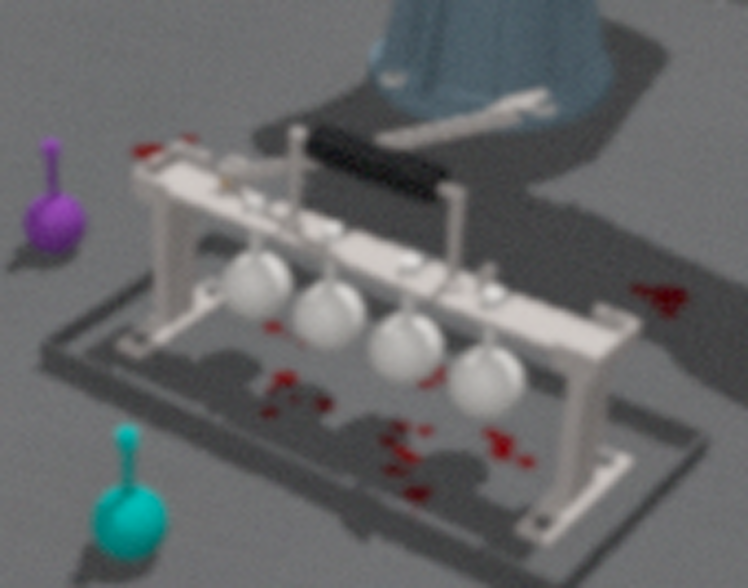

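View pics/b.png

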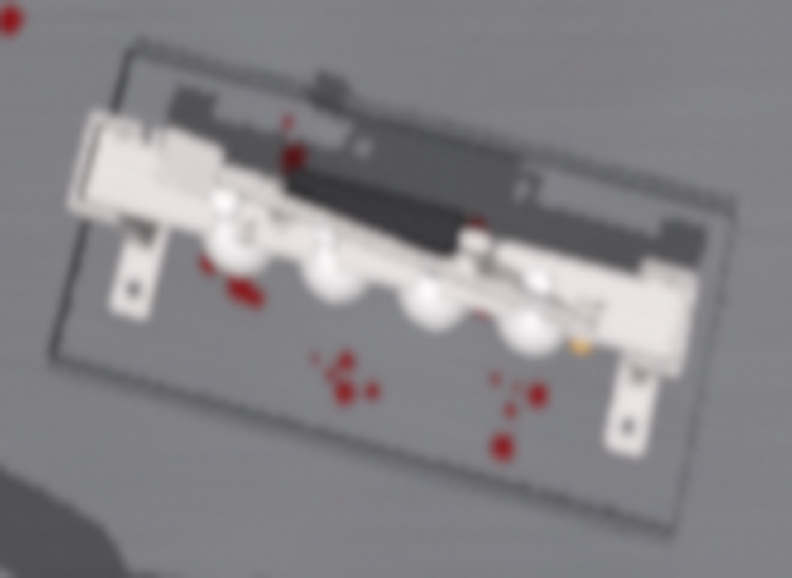

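The crops confirm the loaded bar with silver baubles. The brass pivot is at the right (-y) end in the top view, and the keeper is raised towards +y with its tab near scene (316,158) and top crop (190,155). The bar's yaw is about -14°. Next I'll refine the position of the grip and the tab.

```bash
cat >> h.py <<'E'
def meas(n,c):
    P=cloud(c); px=c["pixels"].astype(int); X,Y,Z=P[...,0],P[...,1],P[...,2]
    near=np.hypot(X-530,Y-80)<230
    m=near&(px.max(-1)<75)&(Z>213)&(Z<230); q=P[m]
    r=cv2.minAreaRect(q[:,:2].astype(np.float32)); print(n,"grip",len(q),np.round(q.mean(0),1),np.round(np.r_[r[0],r[1],r[2]],1))
    m=near&(px.max(-1)>100)&(Z>122)&(Z<156); q=P[m]
    g=np.array([np.sin(.246),np.cos(.246)]); d=q[:,:2]-[538,80]; q=q[np.abs(d@[g[1],-g[0]])<45]
    r=cv2.minAreaRect(q[:,:2].astype(np.float32)); print(" bar",len(q),np.round(np.r_[r[0],r[1],r[2]],1))
    # end pieces: along-bar >150
    for s in(1,-1):
        d=(q[:,:2]-[538,80])@g*s; e=q[d>135]; print("  end",s,len(e),e.mean(0).round(1),np.percentile(d,99).round(1))
    m=near&(px.max(-1)>95)&(Z>228)&(Z<330); q=P[m]
    if len(q)>3:
        o=np.argsort(-q[:,2]); print(" keeper",len(q),q[o[:60:6]].round().astype(int).tolist())
E
python3 - <<'E'
from h import *
for n in("scene","top"): meas(n,np.load(n+".npy",allow_pickle=True).item())
t=np.load("top.npy",allow_pickle=True).item();P=cloud(t)
for v,u in((173,195),(176,200),(180,195),(180,240),(185,245),(190,290),(205,298),(178,184)): print(u,v,P[v,u].round(),t["pixels"][v,u])
E
```

```text
scene grip 217 [539.7  80.5 220. ] [535.6  78.1 101.5  28.   75.5]
 bar 1257 [533.8  76.4 377.   59.8  76. ]
  end 1 258 [577.2 239.3 137.9] 183.0
  end -1 227 [495.4 -83.  138.5] 190.0
 keeper 133 [[542, 186, 293], [557, 178, 290], [540, 184, 289], [532, 173, 285], [555, 166, 283], [532, 162, 280], [534, 157, 277], [547, 159, 274], [544, 167, 272], [540, 157, 267]]
top grip 221 [532.4  75.8 220.6] [533.1  80.2  99.5  20.5  74.4]
 bar 1251 [530.6  82.2 373.2  53.5  75.8]
  end 1 296 [571.  242.4 136.4] 184.7
  end -1 300 [491.1 -76.7 135.9] 184.4
 keeper 205 [[536, 186, 292], [549, 179, 291], [542, 184, 290], [542, 177, 289], [537, 179, 288], [530, 179, 287], [548, 175, 287], [530, 184, 286], [546, 180, 285], [546, 168, 284]]
195 173 [543. 182. 287.] [215 209 209]
200 176 [536. 170. 281.] [215 209 210]
195 180 [560. 209. 136.] [230 224 224]
240 180 [539.  73. 221.] [59 58 62]
245 185 [526.  60. 218.] [61 60 63]
290 190 [555. -75.   4.] [82 83 86]
298 205 [484. -87. 139.] [232 226 226]
184 178 [566. 242. 137.] [231 225 225]
```

Call:
jog_arm:
  steps:
    - [[0, 0, -0.04, 0, 0, 0.04, -1], [0, 0, -0.08, 0, 0, 0.08, -1], [-0.464, -0.242, -0.094, 0, 0, 0.479, -1], [-0.464, -0.242, -0.094, 0, 0, 0.479, -1], [-0.464, -0.242, -0.094, 0, 0, 0.479, -1], [-0.464, -0.242, -0.094, 0, 0, 0.479, -1], [-0.464, -0.242, -0.094, 0, 0, 0.479, -1], [-0.464, -0.242, -0.094, 0, 0, 0.479, -1], [-0.464, -0.242, -0.094, 0, 0, 0.479, -1], [-0.464, -0.242, -0.094, 0, 0, 0.479, -1], [-0.464, -0.242, -0.094, 0, 0, 0.479, -1], [-0.464, -0.242, -0.094, 0, 0, 0.479, -1], [-0.464, -0.242, -0.094, 0, 0, 0.479, -1], [-0.464, -0.242, -0.094, 0, 0, 0.479, -1], [-0.464, -0.242, -0.094, 0, 0, 0.479, -1], [-0.464, -0.242, -0.094, 0, 0, 0.479, -1], [-0.464, -0.242, -0.094, 0, 0, 0.479, -1], [-0.464, -0.242, -0.094, 0, 0, 0.479, -1], [-0.464, -0.242, -0.094, 0, 0, 0.479, -1], [-0.464, -0.242, -0.094, 0, 0, 0.479, -1]]

```text
time_s: 1.77
ee_pos: [542.7, 176.4, 350.4]
orientation: [-0.0, 0.788, 0.616, 0.0]
wrist_force: [0.6, 0.9, -0.0]
opening: -0.2
grip_force: 0.0
```

Run:
```python
from h import *
s=read_camera("scene"); t=read_camera("top"); print(state()["wrist_force"])
a=cv2.resize(s["pixels"][90:230,230:360],None,fx=3,fy=4,interpolation=cv2.INTER_CUBIC)
b=cv2.resize(t["pixels"][120:260,150:280],None,fx=3,fy=4,interpolation=cv2.INTER_CUBIC)
save("c.png",np.hstack([a,b]))
P=cloud(s); px=s["pixels"].astype(int)
m=(px.max(-1)<70)&(np.hypot(P[...,0]-543,P[...,1]-176)<70)&(P[...,2]>240)
print(np.sort(P[m][:,2])[:30:3].round())
q=P[m]; print(q[q[:,2]<335].mean(0), len(q))
```

```text
[0.9073515  1.64675227 0.24941707]
[335. 338. 339. 340. 343. 345. 346. 348. 351. 352.]
[553.46977542 172.70851125 334.66624777] 1279
```

View pics/c.png

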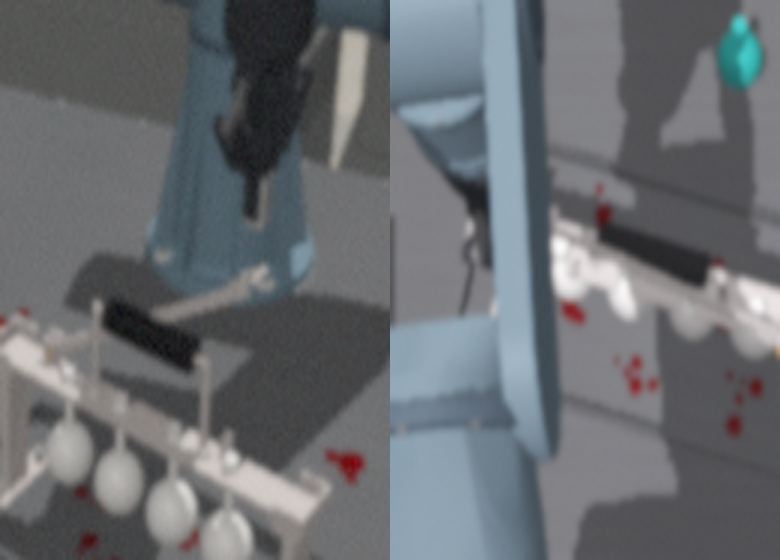

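The shut fingertips (scene ≈(315,145)) hang straight above the tab (≈(316,158)), so I can press along its arc.

Call:
jog_arm:
  steps:
    - [[0, 0, 0.015, 0, 0, 0, -1], [0, 0, 0.03, 0, 0, 0, -1], [0.001, 0, 0.04, 0, 0, 0, -1], [0.003, 0, 0.05, 0, 0, 0, -1], [0.006, 0, 0.06, 0, 0, 0, -1], [0.011, 0, 0.072, 0, 0, 0, -1], [0.016, 0, 0.085, 0, 0, 0, -1], [0.016, 0, 0.085, 0, 0, 0, -1]]

```text
time_s: 2.53
ee_pos: [546.2, 191.5, 261.8]
orientation: [-0.001, 0.788, 0.616, -0.002]
wrist_force: [-0.3, -0.4, -0.3]
opening: 0.2
grip_force: 0.0
```

Run:
```python
from h import *
s=read_camera("scene"); print(state()["wrist_force"],state()["ee_pos"])
a=cv2.resize(s["pixels"][120:240,220:350],None,fx=5,fy=5,interpolation=cv2.INTER_CUBIC); save("d.png",a)
meas("scene",s)
```

```text
[-0.16484784 -0.79175502 -0.8340653 ] [546.52855538 191.13779273 263.0904751 ]
scene grip 211 [538.5  80.2 219.9] [535.4  77.4 102.   25.7  76.1]
 bar 1267 [533.7  76.6 376.5  59.7  75.7]
  end 1 257 [577.4 239.2 137.9] 182.9
  end -1 227 [495.1 -83.3 138.5] 190.0
 keeper 67 [[503, 210, 301], [551, 200, 267], [551, 198, 254], [555, 197, 247], [553, 205, 242], [544, 206, 240], [558, 196, 239], [559, 202, 238], [542, 208, 237], [549, 188, 235]]
```

View pics/d.png

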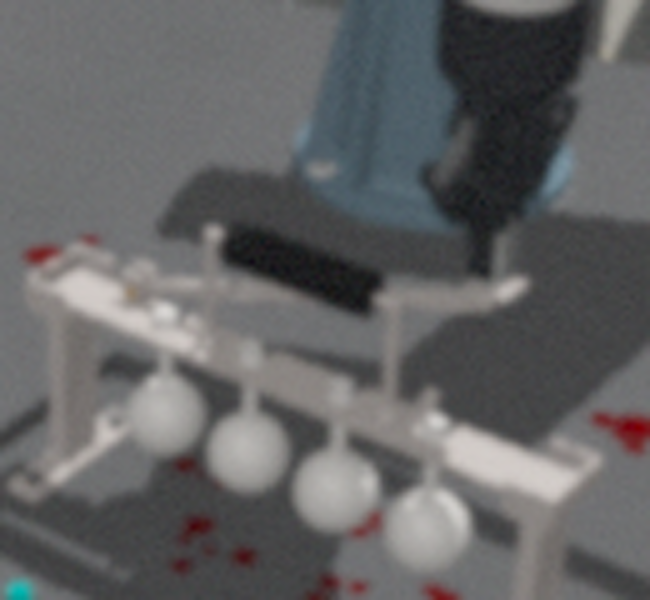

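The tab follows under the fingertips at about crop (495,290). I'll continue down the arc.

Call:
jog_arm:
  steps:
    - [[0.005, 0, 0.012, 0, 0, 0, -1], [0.009, 0, 0.024, 0, 0, 0, -1], [0.012, 0, 0.036, 0, 0, 0, -1], [0.015, 0, 0.049, 0, 0, 0, -1], [0.017, 0, 0.06, 0, 0, 0, -1], [0.018, 0, 0.07, 0, 0, 0, -1], [0.019, 0, 0.078, 0, 0, 0, -1], [0.019, 0, 0.082, 0, 0, 0, -1], [0.019, 0, 0.084, 0, 0, 0, -1], [0.019, 0, 0.084, 0, 0, 0, -1]]

```text
time_s: 3.42
ee_pos: [551.9, 209.0, 180.9]
orientation: [-0.0, 0.788, 0.615, -0.0]
wrist_force: [-0.7, -0.3, 0.4]
opening: 0.3
grip_force: 0.0
```

Call:
jog_arm:
  steps:
    - [[0, 0, 0.001, 0, 0, 0, -1], [0, 0, 0.002, 0, 0, 0, -1], [0, 0, 0.003, 0, 0, 0, -1], [0, 0, 0.004, 0, 0, 0, -1], [0, 0, 0.004, 0, 0, 0, -1]]

```text
time_s: 3.83
ee_pos: [552.2, 209.1, 177.4]
orientation: [0.0, 0.788, 0.615, 0.0]
wrist_force: [0.4, -0.4, -0.6]
opening: 0.2
grip_force: 0.2
```

Call:
jog_arm:
  steps:
    - [[0, 0, 0.001, 0, 0, 0, -1], [0, 0, 0.002, 0, 0, 0, -1], [0, 0, 0.002, 0, 0, 0, -1]]

```text
time_s: 4.08
ee_pos: [552.3, 209.1, 176.8]
orientation: [0.0, 0.788, 0.616, 0.0]
wrist_force: [-3.4, -1.5, 8.5]
opening: -0.0
grip_force: 4.3
```

Call:
jog_arm:
  steps:
    - [[0, 0, -0.03, 0, 0, 0, -1], [0, 0, -0.07, 0, 0, 0, -1], [0, 0, -0.12, 0, 0, 0, 1], [-0.04, 0.005, -0.12, 0, 0, 0, 1], [-0.08, 0.01, -0.12, 0, 0, 0, 1], [-0.12, 0.014, -0.12, 0, 0, 0, 1], [-0.131, 0.014, -0.12, 0, 0, 0, 1], [-0.131, 0.014, -0.12, 0, 0, 0, 1], [-0.131, 0.014, -0.12, 0, 0, 0, 1]]

```text
time_s: 4.83
ee_pos: [533.9, 78.4, 295.3]
orientation: [-0.0, 0.789, 0.615, 0.0]
wrist_force: [-0.1, 0.2, -0.3]
opening: 83.4
grip_force: 0.0
```

Run:
```python
from h import *
s=read_camera("scene"); print(state()["wrist_force"],state()["ee_pos"],state()["opening"])
a=cv2.resize(s["pixels"][110:260,215:350],None,fx=5,fy=4,interpolation=cv2.INTER_CUBIC); save("e.png",a)
meas("scene",s)
```

```text
[-1.05846546  0.35296557  0.30951185] [533.96718765  79.14625954 295.24332325] 85.3992078574832
scene grip 214 [538.9  80.1 220.1] [535.3  78.1 101.6  27.7  78.3]
 bar 1521 [531.1  76.9 377.3  61.8  75.9]
  end 1 276 [575.5 238.  138.8] 182.5
  end -1 230 [495.3 -82.2 138.8] 189.3
 keeper 30 [[585, 76, 320], [581, 75, 312], [584, 76, 305], [584, 77, 298], [582, 71, 291]]
```

View pics/e.png

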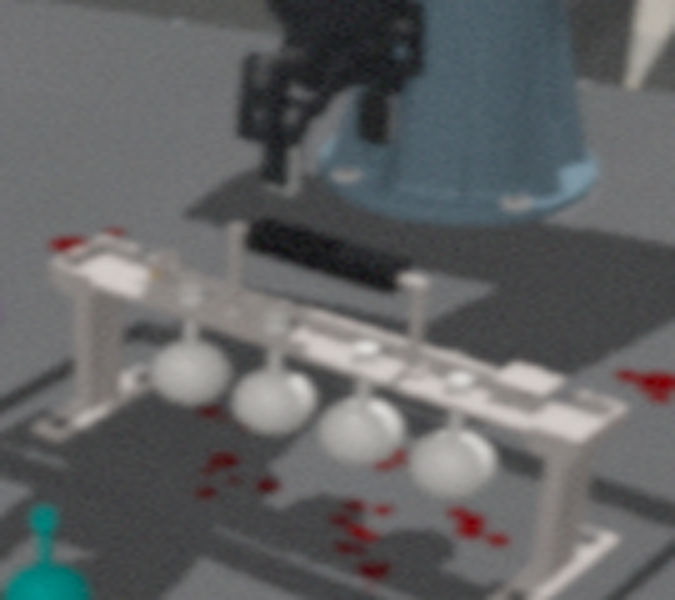

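The keeper now lies down, with its tab flat at crop (530,378), and all four baubles hang in their slots. I'll lower over the grip and close.

Call:
jog_arm:
  steps:
    - [[0, 0, 0.025, 0, 0, 0, 1], [0, 0, 0.05, 0, 0, 0, 1], [0, 0, 0.07, 0, 0, 0, 1], [0, 0, 0.079, 0, 0, 0, 1], [0, 0, 0.079, 0, 0, 0, 1], [0, 0, 0.079, 0, 0, 0, 0.3], [0, 0, 0.079, 0, 0, 0, 0.0], [0, 0, 0.079, 0, 0, 0, -0.2], [0, 0, 0.079, 0, 0, 0, -0.3], [0, 0, 0.079, 0, 0, 0, -0.36]]
  grip_force: 25

```text
time_s: 5.72
ee_pos: [534.4, 78.6, 217.3]
orientation: [0.001, 0.788, 0.615, 0.001]
wrist_force: [0.4, -1.2, -0.7]
opening: 27.5
grip_force: 0.0
```

Call:
jog_arm:
  steps:
    - [[0, 0, 0, 0, 0, 0, -0.4], [0, 0, 0, 0, 0, 0, -0.45], [0, 0, 0, 0, 0, 0, -0.6], [0, 0, 0, 0, 0, 0, -1], [0, 0, 0, 0, 0, 0, -1], [0, 0, 0, 0, 0, 0, -1], [0, 0, 0, 0, 0, 0, -1]]
  grip_force: 60

```text
time_s: 6.3
ee_pos: [533.7, 78.7, 216.9]
orientation: [-0.0, 0.788, 0.615, -0.0]
wrist_force: [-4.2, 0.3, 6.1]
opening: 23.4
grip_force: 59.4
```

Call:
jog_arm:
  steps:
    - [[0, -0.001, 0, 0, 0, 0, -1], [0, -0.001, -0.001, 0, 0, 0, -1], [0, -0.001, -0.002, 0, 0, 0, -1], [0, -0.001, -0.003, 0, 0, 0, -1], [0, -0.001, -0.004, 0, 0, 0, -1], [0, -0.001, -0.004, 0, 0, 0, -1], [0, -0.001, -0.004, 0, 0, 0, -1]]

```text
time_s: 6.88
ee_pos: [532.8, 78.8, 219.9]
orientation: [-0.0, 0.788, 0.615, -0.0]
wrist_force: [0.5, -0.1, -5.9]
opening: 23.2
grip_force: 59.0
```

Run:
```python
from h import *
s=state(); print(s["wrist_force"],s["wrist_torque"],s["ee_pos"],s["opening"])
meas("scene",read_camera("scene"))
```

```text
[ 0.47340358 -0.09117678 -5.86059574] [-0.01458541  0.02127321 -0.01811802] [532.75938826  78.84678305 219.92117494] 23.20966888847314
scene grip 185 [543.1  88.  221.9] [538.9  77.8 102.4  43.3  77.6]
 bar 1479 [534.4  76.5 377.5  56.2  76. ]
  end 1 274 [577.  238.5 139.6] 182.8
  end -1 222 [496.6 -82.6 140. ] 189.6
```

The bar's weight (5.9 N) is on the gripper with almost no moment, so I'll lift smoothly.

Call:
jog_arm:
  steps:
    - [[0, 0, -0.002, 0, 0, 0, -1], [0, 0, -0.005, 0, 0, 0, -1], [0, 0, -0.009, 0, 0, 0, -1], [0, 0, -0.014, 0, 0, 0, -1], [0, 0, -0.02, 0, 0, 0, -1], [0, 0, -0.027, 0, 0, 0, -1], [0, 0, -0.034, 0, 0, 0, -1], [0, 0, -0.041, 0, 0, 0, -1], [0, 0, -0.048, 0, 0, 0, -1], [0, 0, -0.055, 0, 0, 0, -1], [0, 0, -0.062, 0, 0, 0, -1], [0, 0, -0.069, 0, 0, 0, -1], [0, 0, -0.076, 0, 0, 0, -1], [0, 0, -0.082, 0, 0, 0, -1], [0, 0, -0.087, 0, 0, 0, -1], [0, 0, -0.091, 0, 0, 0, -1], [0, 0, -0.094, 0, 0, 0, -1], [0, 0, -0.096, 0, 0, 0, -1], [0, 0, -0.097, 0, 0, 0, -1], [0, 0, -0.097, 0, 0, 0, -1]]

```text
time_s: 8.6
ee_pos: [532.9, 78.9, 317.3]
orientation: [-0.0, 0.788, 0.615, -0.0]
wrist_force: [1.5, -0.2, -5.9]
opening: 23.1
grip_force: 59.0
```

Call:
jog_arm:
  steps:
    - [[0, 0, 0, 0, 0, 0, -1], [0, 0, 0, 0, 0, 0, -1], [0, 0, 0, 0, 0, 0, -1], [0, 0, 0, 0, 0, 0, -1], [0, 0, 0, 0, 0, 0, -1], [0, 0, 0, 0, 0, 0, -1], [0, 0, 0, 0, 0, 0, -1], [0, 0, 0, 0, 0, 0, -1], [0, 0, 0, 0, 0, 0, -1], [0, 0, 0, 0, 0, 0, -1], [0, 0, 0, 0, 0, 0, -1], [0, 0, 0, 0, 0, 0, -1]]

```text
time_s: 9.6
ee_pos: [532.9, 78.9, 317.3]
orientation: [-0.0, 0.788, 0.615, 0.0]
wrist_force: [-0.3, -0.0, -6.2]
opening: 23.0
grip_force: 59.0
```

Run:
```python
from h import *
s=state(); print(s["wrist_force"],s["wrist_torque"],s["ee_pos"],s["opening"],s["orientation"])
c=read_camera("scene"); save("f.png",cv2.resize(c["pixels"][80:280,200:360],None,fx=3.75,fy=3,interpolation=cv2.INTER_CUBIC))
P=cloud(c);px=c["pixels"].astype(int);g=np.array([.244,.970])
q=P[(px.max(-1)>100)&(P[...,2]>215)&(P[...,2]<262)]; d=q[:,:2]-[534,79]; a=d@g;b=d@[.970,-.244]
for l,h in((-182,-140),(140,182)):
    k=(a>l)&(a<h)&(abs(b)<30); print(l,k.sum(),np.percentile(q[k,2],[10,50,90]).round(1))
```

```text
[-0.27820938 -0.03179443 -6.15132524] [-0.025249    0.01134542  0.02721397] [532.94252986  78.88297137 317.30342433] 23.04617473999725 [-1.02575101e-06  7.88151141e-01  6.15481746e-01  1.06746676e-05]
-182 92 [233.9 236.5 238.7]
140 147 [233.4 236.  238.5]
```

View pics/f.png

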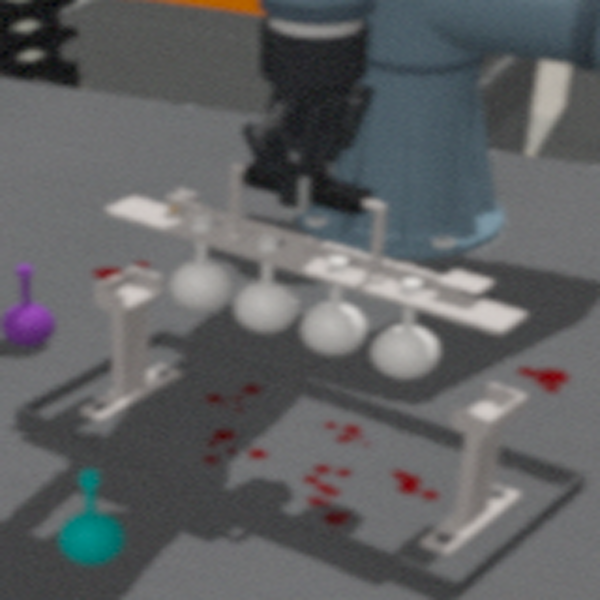

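The bar is level, with both ends at 236 mm, about 100 mm above the saddles. The keeper is down and all four baubles hang in their slots at crop (203,285) to (405,350).

```bash
python3 -c "
from h import *
print(finish_job())"
```

```text
the job is handed in; nothing more can be done
None
```

I swung the keeper all the way down, lifted the bar by its grip, and handed the job in with it held level about 100 mm above its saddles, over the tray, with all four baubles in their slots; `finish_job` returned no verdict.

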